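Lock up the cutter chest

ROBOT

A 7-joint arm with a two-finger parallel gripper is mounted at the origin on the work surface. World frame = base frame: x ahead of the robot, y to its left, z up, the work surface at z = 0. Lengths are in m, angles in rad, forces in N, time in s.
With the tool pointing down it reaches from about 0.425 to 0.925 m from the base axis. Payload 6.8 kg.
Tool frame: the origin (TCP) lies at the very end of the fingers, on their centre line; the grasp point (between the pads) lies 19 mm behind it; z points along the fingers, y is the line along which they close (so a half turn about z gives the same grasp; the last joint's range is limited). The gripper opens to 85 mm and grips with 20 to 120 N. Pads are 22 mm wide; open, the fingers measure 114 mm over their backs; the gripper's body (76 mm by 85 mm) begins 54 mm behind the grasp point. The pads swing forward as they close: fully open they stand 13 mm farther back than shut.
Start: joints at [1.053, 0.477, 0.022, 1.555, -0.011, 1.109, -0.083], TCP at [0.269, -0.619, 0.206] pointing down, gripper open.
Joint ranges: [-2.96, 2.96], [-0.34, 2.1], [-1.41, 1.46], [0.24, 2.44], [-1.37, 4.51], [0.17, 1.92], [-2.96, 2.96]. Speed limits (rad/s): [2.39, 2.39, 3.14, 3.14, 3.14, 3.14, 3.14].

INTERFACE

Orientations are given as a rotation vector (axis times angle).
In Python, from bench import r gives the robot as it stands.
- The arm moves only by the tool play_rows, never from a script. Its argument "targets" is text: rows parted by semicolons, each of 5 numbers parted by spaces: the closure, from -1 (fully open) to 1 (shut), then the shift along the tool's x, y, z in m, then the turn about the tool's z in rad. In form: gripper dx dy dz spin; .... A call has 1 to 8 rows; each row is the pose to reach, as a shift and turn from the pose commanded when the call began, along the tool's axes at that moment; what a row does not reach only later rows make up. A row lasts 1/12 s, in which the tool goes at most 41.7 mm and 7.16 degrees, less where a joint would pass 70% of its speed; a pose out of reach is approached as far as the arm can. A call with a gripper value outside its range is refused whole. The fingers move at their own pace and stop on an object; "squeeze" is the grip in N (left out, the last holds). Time passes only in rows, so rows that repeat a pose let the fingers close. It gives the time, the measured TCP pose, the force, the opening and the grip force at its end, in the units of the state.
- r.get_obs(): the state, without advancing time (a new reading comes with each control period).
- r.grab_frame(name): name is "side" or "top" or "wrist"; returns the picture (400x640x3 uint8, red, green, blue); there is no depth.
- r.camera_info(name): a dict with "fov_y" (degrees; the focal length in pixels is half the picture's height over the tangent of half this angle, whatever the lens; pixels are square), "cx", "cy" (the principal point, pixels), "position" and "rotation" of the camera in the world. Camera axes: x right, y down, z forward; pixel columns grow to the right and rows downward; lengths in m; the calibration is good to about 2 mm. A picture is of the moment at which its call begins: read the wrist's pose just before it. camera_info takes no time and is no camera call; for the wrist camera it gives the pose at the moment of the call.
- r.hand_in(): hands the job in; it is judged then, once.
The state is a dict: "clock": time; "joints": joint angles; "qvel": joint speeds; "tau": joint torques, N m; "tcp_pos": TCP position; "orientation": TCP orientation; "contact_force": force on the tool from outside, world axes, zero at the start; "moment": the same for the moment, N m; "grip_width": finger opening in m; "gripper_force": force on a finger pad.
Only numpy, scipy, OpenCV 4.12 (cv2) and the standard library are available. Lean on these libraries where they do the work, as an engineer would, in place of code of your own. Each camera call takes 0.05 s, during which the arm holds its last target. There are 200 camera calls.

TASK

The class is over: lower the open lid of the grey tool chest gently, without slamming it, until it is fully shut. Then set the lock on its sloping front, one dial at a time: first turn the left dial until its pointer is on the fourth white mark, then the right dial until its pointer is on the second white mark, counting the marks clockwise from the left as seen from the robot; leave the other things on the table where they stand.

Things in the scene. Friction and masses are not known exactly. Their poses are not given: they have to be found in the camera images.
- lid (a joint): lid angle, rad: 0 = fully shut, growing as it opens (1.57 = upright, limit 1.9). A stiff friction hinge (0.4 N m) keeps the lid at any angle: it does not fall by itself and must be brought all the way down.
- lid_hinge (a point): middle of the level hinge axis, at the chest's far upper edge, 108 above the table; stays put as the lid turns. Axes turn with the lid: x from the free edge to the hinge, y along the hinge (to the left seen from the robot), z out of the outer face (up when shut). The lid is 280 along y, 130 from hinge to free edge, 10 thick: z = 0 (inner face) to 10 (outer face) in this frame.
- lid_pull (a point): centre of the steel pull tab in the middle of the lid's free edge: 139 from the hinge axis, mid-thickness (5 out from the inner face). The tab is 70 along the edge, 10 thick, and sticks out 18 beyond the free edge (its end is 148 from the hinge axis). Same axes as lid_hinge.
- dial_left (a joint): left dial (+y side), rad: 0 = pointer straight up the slope, growing clockwise as seen from the robot; limits -1.7 to 1.7. Light friction (0.05 N m); stays where left. Its five white marks lie at -1.396, -0.698, 0, 0.698, 1.396 (first to fifth from the left, clockwise); the fourth is at 0.698.
- grip_left (a point): on the left dial's turning axis, 22 above the panel, half-way up its black finger bar (46 long, 14 wide, from 8 to 36 above the panel, on a disc of 44 diameter). x = the way the pointer points (white line and narrow nib, 34 from the axis), z = turning axis, out of the panel, leaning 28 degrees from vertical to the chest's front; y across the bar. The dials are 124 apart.
- dial_right (a joint): right dial (-y side), rad: 0 = pointer straight up the slope, growing clockwise as seen from the robot; limits -1.7 to 1.7. Light friction (0.05 N m); stays where left. Its five white marks lie at -1.396, -0.698, 0, 0.698, 1.396 (first to fifth from the left, clockwise); the second is at -0.698.
- grip_right (a point): on the right dial's turning axis, 22 above the panel, half-way up its black finger bar (46 long, 14 wide, from 8 to 36 above the panel, on a disc of 44 diameter). x = the way the pointer points (white line and narrow nib, 34 from the axis), z = turning axis, out of the panel, leaning 28 degrees from vertical to the chest's front; y across the bar. The dials are 124 apart.
- chest: grey tool chest fixed to the table, front to the robot. Origin on the table under the upper edge of its sloping panel; x to the back, y left, z up. Behind the origin: open bin 130 deep, 280 wide, 108 high, hinge on its far edge. In front: panel 280 wide sloping at 28 degrees over a level run of 100, from 108 down to 55 high; the dials' axes meet it 62 down the slope.
- bowl_mid (a point): bystander: white plastic bowl, 110 across, 50 high, left of the chest; point at its mid-height
- spray_mid (a point): bystander: spray can, 52 diameter, 170 high, right of the chest; point at its mid-height
- tin_mid (a point): bystander: low metal tin, 66 diameter, 50 high, right of the chest's front; point at its mid-height
- hammer: bystander: hammer lying on the table, far right

How it is judged:
By the outcome, as a careful person would: the job done as asked, in the order asked, and still so for the second after the job is handed in, with the robot touching nothing.
It also fails if it takes over 72 s, if anything falls off the work surface, if the arm or the gripper's body presses on something with over 40 N, if the wrist force passes 120 N, or if a joint passes its speed limit or range.

## Working session

There is one attempt and no reset: what is moved stays moved. The work goes in short steps, Python scripts to look and compute and a tool call to move; the robot and the scene stay as the last step left them, time stands still between calls to the robot, and variables do not carry over. Pictures are saved under pics/ and viewed, at most 10 in all, crops included, and the job is handed in when it is done.

Besides the shell and the picture viewer there is one more tool, called after "Request:" as name(argument=value, ...) on one line, values as JSON. play_rows: Moves the arm, as the interface text tells. Its arguments: {"type":"object","properties":{"targets":{"type":"string"},"squeeze":{"type":"number"}},"required":["targets"]}

```bash
mkdir -p pics; cat > h.py <<'E'
import numpy as np,cv2
from bench import r
from scipy.spatial.transform import Rotation as R
def snap(n,f):
    i=r.camera_info(n);im=r.grab_frame(n);cv2.imwrite('pics/'+f,im[:,:,::-1]);return i,im
def ray(i,u,v):
    f=200/np.tan(np.radians(i['fov_y'])/2);M=np.array(i['rotation'])
    M=M if M.shape==(3,3) else R.from_rotvec(M).as_matrix()
    d=M@np.array([(u-i['cx'])/f,(v-i['cy'])/f,1]);return np.array(i['position']),d/np.linalg.norm(d)
def onz(i,u,v,z):
    p,d=ray(i,u,v);return p+d*(z-p[2])/d[2]
def cross(a,b):
    (p,d),(q,e)=a,b;s=np.linalg.lstsq(np.c_[d,-e],q-p,rcond=None)[0]
    x,y=p+d*s[0],q+e*s[1];return (x+y)/2,np.linalg.norm(x-y)
E
python3 - <<'E'
from h import *
a=[snap(n,n+'0.png')[1] for n in('side','top')]
for n in('side','top','wrist'):print(r.camera_info(n))
print(r.get_obs())
E
```

```text
{'fov_y': 42.49185060456552, 'cx': 324.167246455127, 'cy': 208.05236608587975, 'position': array([0.40484631, 1.04789693, 1.29683985]), 'rotation': array([-0.18910361,  2.85241356, -1.18428567])}
{'fov_y': 55.69097054198776, 'cx': 321.26745396388253, 'cy': 203.01388849585348, 'position': array([ 0.3723817 , -0.12361479,  1.42334744]), 'rotation': array([-2.16006697,  2.15582988, -0.11541126])}
{'fov_y': 58.510031844257774, 'cx': 313.82243294995607, 'cy': 197.54415919884383, 'position': array([ 0.34093977, -0.5875443 ,  0.37315064]), 'rotation': array([ 2.40221046, -1.57695701, -0.24821927])}
{'clock': 0.1, 'joints': array([ 1.05291123,  0.47774878,  0.02233776,  1.55630963, -0.01151776,
        1.1093148 , -0.08311514]), 'qvel': array([-0.0003194 , -0.00123306,  0.0008172 , -0.00350272, -0.00214779,
        0.00042769, -0.00135168]), 'tau': array([ 4.57263552e-03, -5.97769582e+01,  1.61414132e+00, -2.81957406e+01,
        1.28562329e-02,  4.96326669e-03, -2.14706682e-05]), 'tcp_pos': array([ 0.26870091, -0.61860097,  0.20492   ]), 'orientation': array([-3.07431809e+00, -6.38872920e-01,  6.84790907e-04]), 'contact_force': array([0.08390123, 0.9009724 , 0.24255171]), 'moment': array([-0.04851757, -0.01117648,  0.03029466]), 'gripper_force': 0.0, 'grip_width': 0.08544120115630244}
```

View pics/side0.png

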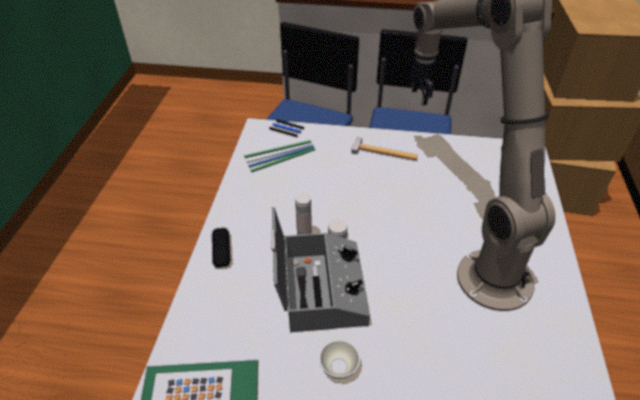

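View pics/top0.png

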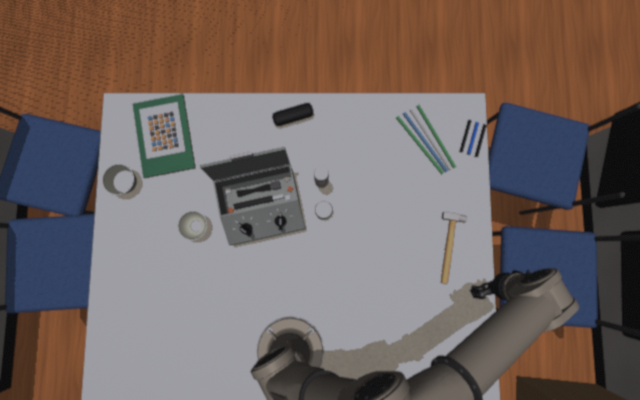

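Side view: chest at about (320,280), lid upright, bowl (340,360), can (303,215) and tin (338,230). Top view: chest around (260,205) turned a little, arm at the right. I'll zoom in on the chest.

```bash
python3 - <<'E'
import cv2,numpy as np
a=cv2.imread('pics/top0.png')[140:255,195:340];b=cv2.imread('pics/side0.png')[185:335,260:385]
a=cv2.resize(a,None,fx=3.2,fy=3.2,interpolation=3);a=cv2.resize(a,(464,368));b=cv2.resize(b,None,fx=2.6,fy=2.6,interpolation=3)[:,:]
H=max(a.shape[0],b.shape[0]);p=lambda m:cv2.copyMakeBorder(m,0,H-m.shape[0],0,0,0)
c=np.hstack([p(a),p(b)]);print(c.shape,a.shape,b.shape);cv2.imwrite('pics/crop0.png',c)
E
```

```text
(390, 789, 3) (368, 464, 3) (390, 325, 3)
```

View pics/crop0.png

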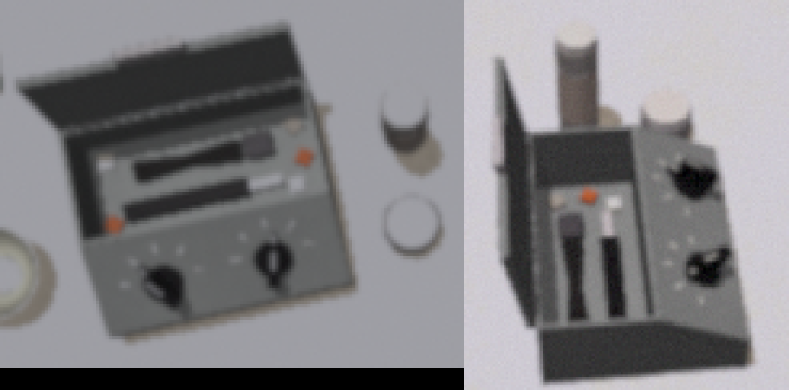

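The crop shows the lid open past upright. Both dials have their five marks, with the left bar pointing up-left and the right bar roughly up. I'll triangulate the chest corners from the two views.

```bash
python3 - <<'E'
from h import *
T=r.camera_info('top');S=r.camera_info('side')
t=lambda x,y:ray(T,195+x/3.2,140+y/3.2)
s=lambda x,y:ray(S,260+(x-464)/2.6,185+y/2.6)
np.set_printoptions(precision=4,suppress=True)
for n,a,b in [('hingeL',(63,132),(541,325)),('panUL',(83,238),(665,322)),('panFL',(111,330),(748,340)),('panUR',(328,190),(637,128)),('panFR',(354,284),(715,150)),('dialL',(164,287),(708,268)),('dialR',(272,264),(692,180)),('lidTL',(18,82),(497,165)),('tab',(150,50),(497,150)),('lidTR',(288,24),(499,60)),]:
    print(n,*cross(t(*a),s(*b)))
for n,a,z in[('hingeL',(63,132),.108),('hingeR',(305,82),.108),('panUL',(83,238),.108),('panUR',(325,192),.108),('panFL',(111,330),.055),('panFR',(354,284),.055),('bowl',(5,280),.05),('can',(404,108),.17),('tin',(412,224),.05)]:print(n,onz(T,195+a[0]/3.2,140+a[1]/3.2,z))
E
```

```text
hingeL [0.601  0.2655 0.1034] 0.002682572227199696
panUL [0.478  0.2409 0.0987] 0.014304307411955904
panFL [0.3831 0.2192 0.0493] 0.0040435350850845575
panUR [ 0.537  -0.0283  0.1003] 0.0030730709641737554
panFR [ 0.4393 -0.0549  0.0441] 0.0029186798520608303
dialL [0.4323 0.1536 0.0825] 3.832703480058906e-05
dialR [0.46   0.0337 0.0876] 0.004597841588177523
lidTL [0.6231 0.2437 0.3282] 0.025756159157104493
tab [0.6632 0.1424 0.2336] 0.00015441903346220497
lidTR [0.6905 0.0046 0.2281] 0.0021107663454154116
hingeL [0.6016 0.2642 0.108 ]
hingeR [ 0.6579 -0.0023  0.108 ]
panUL [0.4844 0.2382 0.108 ]
panUR [ 0.5353 -0.0256  0.108 ]
panFL [0.385  0.2178 0.055 ]
panFR [ 0.4373 -0.0555  0.055 ]
bowl [0.4413 0.3414 0.05  ]
can [ 0.6167 -0.1124  0.17  ]
tin [ 0.5059 -0.1208  0.05  ]
```

```bash
cat >> h.py <<'E'
np.set_printoptions(precision=4,suppress=True)
YAW=0.195; XC=np.array([np.cos(YAW),np.sin(YAW),0]); YC=np.array([-XC[1],XC[0],0]); HM=np.array([.635,.131,.108])
def go(p,head=None):
    o=r.get_obs();M=R.from_rotvec(o['orientation']).as_matrix();h=np.arctan2(M[1,0],M[0,0])
    d=M.T@(np.array(p)-o['tcp_pos']);print('shift',d,'rows',np.linalg.norm(d)/.0417,'spin',None if head is None else h-head,'head',h,'tcp',o['tcp_pos'],'t',o['clock'])
E
python3 -c "
from h import *
go(HM+.095*XC+[0,0,.252],YAW)"
```

```text
shift [ 0.7274 -0.5216 -0.1543] rows 21.78200427720553 spin 0.214786929721893 head 0.409786929721893 tcp [ 0.2687 -0.6186  0.2049] t 0.1
```

Request:
play_rows(targets="1 0 0 -0.042 0; 1 0 0 -0.084 0; 1 0.03 -0.021 -0.105 0; 1 0.063 -0.045 -0.12 0; 1 0.097 -0.069 -0.13 0; 1 0.13 -0.093 -0.14 0; 1 0.164 -0.117 -0.147 0; 1 0.197 -0.141 -0.154 0")

```text
clock: 0.77
tcp_pos: [0.3918, -0.4132, 0.3594]
orientation: [3.076, 0.639, -0.0]
contact_force: [0.7, -1.1, -0.6]
grip_width: 0.0003
gripper_force: 0.0
```

Request:
play_rows(targets="1 0.033 -0.024 0 0; 1 0.066 -0.048 0 0; 1 0.1 -0.072 0 0; 1 0.133 -0.096 0 0; 1 0.167 -0.12 0 0; 1 0.2 -0.144 0 0; 1 0.233 -0.168 0 0; 1 0.264 -0.19 0 0")

```text
clock: 1.43
tcp_pos: [0.5582, -0.1332, 0.3589]
orientation: [-3.075, -0.64, 0.0]
contact_force: [0.8, 0.2, 0.7]
grip_width: -0.0
gripper_force: 0.0
```

Request:
play_rows(targets="1 0.033 -0.024 0 0.1; 1 0.066 -0.048 0 0.215; 1 0.1 -0.072 0 0.215; 1 0.133 -0.096 0 0.215; 1 0.167 -0.12 0 0.215; 1 0.2 -0.144 0 0.215; 1 0.233 -0.168 0 0.215; 1 0.264 -0.19 0 0.215")

```text
clock: 2.1
tcp_pos: [0.7246, 0.1461, 0.3583]
orientation: [-3.127, -0.306, 0.002]
contact_force: [0.5, 0.3, 0.4]
grip_width: -0.0001
gripper_force: 0.0
```

```bash
python3 -c "
from h import *
go(HM+.095*XC+[0,0,.252],YAW);snap('wrist','w1.png')
T,_=snap('side','s1.png')
im=cv2.imread('pics/s1.png')[100:340,200:440];w=cv2.imread('pics/w1.png')
cv2.imwrite('pics/c1.png',np.hstack([cv2.resize(im,(400,400)),cv2.resize(w,(400,250))[:400] if 0 else cv2.copyMakeBorder(cv2.resize(w,(400,250)),0,150,0,0,0)]))"
```

```text
shift [ 0.0041 -0.0026 -0.0018] rows 0.1242528619631758 spin 0.0003211035610705959 head 0.1953211035610706 tcp [0.7246 0.1461 0.3583] t 2.1
```

View pics/c1.png

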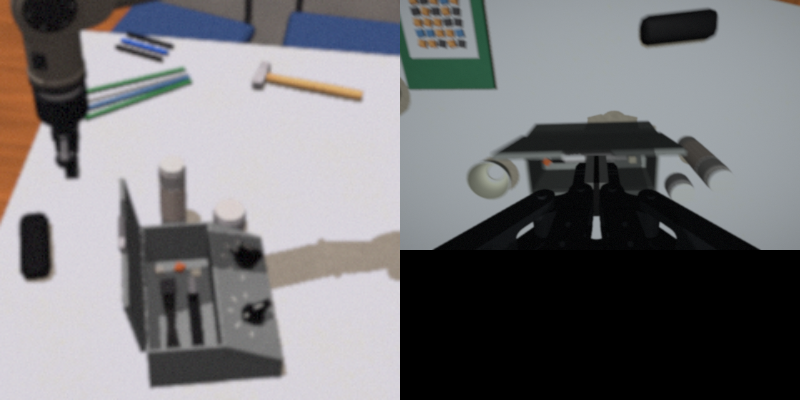

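The wrist view (half scale) shows the lid's outer face, with its free edge from about (152,248) to (464,243) in full pixels. The fingers are behind the lid.

```bash
python3 -c "
from h import *
W=r.camera_info('wrist')
for u,v in((152,248),(464,243)):
  for z in(.225,.24):
    p=onz(W,u,v,z);print(p,XC@(p-HM),YC@(p-HM))
go(HM+.095*XC+[0,0,.09])"
```

```text
[0.6283 0.2863 0.225 ] 0.02356706165709255 0.15368210556986753
[0.637  0.2804 0.24  ] 0.030951196663599256 0.1461524712738304
[0.6919 0.0065 0.225 ] 0.03164634497645261 -0.1331784414980834
[0.6974 0.0146 0.24  ] 0.038624823432694036 -0.12630495916471057
shift [0.0041 0.0046 0.1577] rows 3.7853146778805318 spin None head 0.20410333340191145 tcp [0.724  0.1524 0.3558] t 2.2
```

Request:
play_rows(targets="1 0 0 0.04 0; 1 0 0 0.08 0; 1 0 0 0.12 0; 1 0 0 0.145 0; 1 0 0 0.158 0; 1 0 0 0.158 0")

```text
clock: 2.7
tcp_pos: [0.7221, 0.1428, 0.1969]
orientation: [3.125, 0.305, -0.011]
contact_force: [0.3, -0.2, -0.2]
grip_width: 0.0001
gripper_force: 0.0
```

Request:
play_rows(targets="1 -0.01 0 0 0; 1 -0.02 0 0 0; 1 -0.03 0 0 0; 1 -0.035 0 0 0; 1 -0.04 0 0 0; 1 -0.045 0 0 0; 1 -0.05 0 0 0; 1 -0.055 0 0 0")

```text
clock: 3.37
tcp_pos: [0.6717, 0.1334, 0.2026]
orientation: [-3.126, -0.305, -0.007]
contact_force: [3.3, 0.1, 3.1]
grip_width: 0.0002
gripper_force: 1.8
```

Request:
play_rows(targets="1 -0.008 0 -0.012 0; 1 -0.016 0 -0.022 0; 1 -0.026 0 -0.0225 0; 1 -0.036 0 -0.022 0; 1 -0.046 0 -0.0215 0; 1 -0.056 0 -0.0195 0; 1 -0.0655 0 -0.0165 0; 1 -0.075 0 -0.0125 0")

```text
clock: 4.03
tcp_pos: [0.5966, 0.1183, 0.2153]
orientation: [3.126, 0.305, 0.004]
contact_force: [1.4, 0.7, 2.6]
grip_width: 0.0001
gripper_force: 1.2
```

```bash
python3 -c "
from h import *
o=r.get_obs();p=o['tcp_pos']-HM;print(XC@p,YC@p,o['tcp_pos'],o['contact_force'])
snap('side','s2.png')
cv2.imwrite('pics/c2.png',cv2.resize(cv2.imread('pics/s2.png')[120:340,220:440],(500,500)))"
```

```text
-0.04016794746441428 -0.00499917593511845 [0.5966 0.1183 0.2153] [1.3919 0.6811 2.627 ]
```

View pics/c2.png

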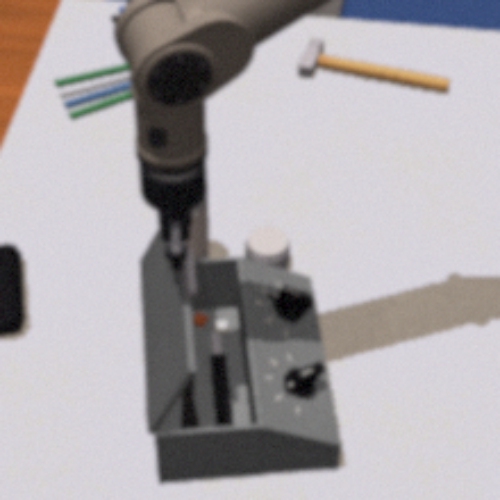

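The lid follows the fingers and is now at about 55–60°, seen leaning over the bin in the crop near (180,330). I'll keep lowering it along the arc.

Request:
play_rows(targets="1 -0.008 0 0.0045 0; 1 -0.016 0 0.01 0; 1 -0.024 0 0.0165 0; 1 -0.03 0 0.0215 0; 1 -0.036 0 0.0275 0; 1 -0.041 0 0.0335 0; 1 -0.045 0 0.039 0; 1 -0.049 0 0.045 0")

```text
clock: 4.75
tcp_pos: [0.548, 0.1092, 0.168]
orientation: [3.127, 0.306, -0.001]
contact_force: [1.1, -0.3, 2.0]
grip_width: 0.0002
gripper_force: 0.8
```

Request:
play_rows(targets="1 -0.0035 0 0.006 0; 1 -0.0065 0 0.0125 0; 1 -0.009 0 0.018 0; 1 -0.011 0 0.024 0; 1 -0.012 0 0.0285 0; 1 -0.013 0 0.0335 0; 1 -0.0135 0 0.0375 0; 1 -0.014 0 0.0405 0")

```text
clock: 5.42
tcp_pos: [0.5347, 0.1065, 0.1275]
orientation: [3.127, 0.305, -0.001]
contact_force: [-0.3, 0.8, 2.0]
grip_width: -0.0
gripper_force: 0.7
```

Request:
play_rows(targets="1 0 0 0.0015 0; 1 0 0 0.003 0; 1 0 0 0.0045 0; 1 0 0 0.006 0; 1 0 0 0.007 0; 1 0 0 0.008 0")

```text
clock: 5.92
tcp_pos: [0.5348, 0.1065, 0.12]
orientation: [-3.127, -0.305, -0.0]
contact_force: [-0.6, 0.3, 1.4]
grip_width: -0.0001
gripper_force: 0.7
```

Continue gently until the force rises.

Request:
play_rows(targets="1 0 0 0.001 0; 1 0 0 0.002 0; 1 0 0 0.003 0; 1 0 0 0.004 0; 1 0 0 0.004 0")

```text
clock: 6.33
tcp_pos: [0.5348, 0.1065, 0.1158]
orientation: [3.127, 0.305, -0.0]
contact_force: [-0.3, 0.2, 0.5]
grip_width: -0.0001
gripper_force: 0.2
```

Request:
play_rows(targets="1 0 0 0.0015 0; 1 0 0 0.003 0; 1 0 0 0.0045 0; 1 0 0 0.0045 0")

```text
clock: 6.67
tcp_pos: [0.5347, 0.1065, 0.1112]
orientation: [3.127, 0.306, -0.0]
contact_force: [0.1, -0.8, 0.6]
grip_width: -0.0001
gripper_force: 0.0
```

```bash
python3 -c "
from h import *
print(r.get_obs()['contact_force'])
snap('side','s3.png')
snap('wrist','w3.png')
a=cv2.resize(cv2.imread('pics/s3.png')[180:330,265:385],(400,500));b=cv2.imread('pics/w3.png')
cv2.imwrite('pics/c3.png',np.hstack([a,cv2.copyMakeBorder(cv2.resize(b,(400,250)),0,250,0,0,0)]))"
```

```text
[ 0.0563 -0.8427  0.5822]
```

View pics/c3.png

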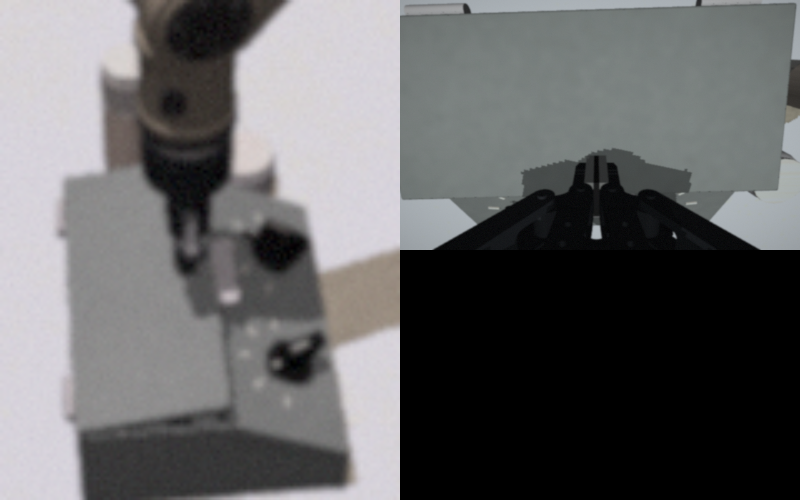

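The lid is almost shut. A thin dark gap still shows under its left edge at crop (150,420), so I'll keep pressing gently.

Request:
play_rows(targets="1 0 0 0.0015 0; 1 0 0 0.003 0; 1 0 0 0.0045 0; 1 0 0 0.006 0; 1 0 0 0.006 0; 1 0 0 0.006 0")

```text
clock: 7.27
tcp_pos: [0.5348, 0.1065, 0.1054]
orientation: [-3.127, -0.306, 0.0]
contact_force: [0.5, 0.4, -0.2]
grip_width: -0.0001
gripper_force: 0.0
```

```bash
python3 -c "
from h import *
o=r.get_obs();print(o['tcp_pos'],o['contact_force'],o['tau'])
S,_=snap('side','s4.png');T,_=snap('top','t4.png')
def proj(i,p):
  f=200/np.tan(np.radians(i['fov_y'])/2);c=R.from_rotvec(i['rotation']).as_matrix().T@(p-i['position']);return c[:2]/c[2]*f+[i['cx'],i['cy']]
print(proj(S,o['tcp_pos']),proj(T,o['tcp_pos']),proj(S,HM+.14*YC),proj(S,HM-.13*XC+.14*YC),proj(S,HM-.13*XC+.14*YC+[0,0,.01]))
a=cv2.resize(cv2.imread('pics/s4.png')[225:330,275:355],(400,525),interpolation=3);b=cv2.resize(cv2.imread('pics/t4.png')[160:250,205:315],(400,328),interpolation=3)
cv2.imwrite('pics/c4.png',np.hstack([a,cv2.copyMakeBorder(b,0,197,0,0,0)]))"
```

```text
[0.5348 0.1065 0.1054] [ 0.4642  0.4489 -0.1636] [ -0.0074 -48.9402  -3.2417 -22.5605   0.0114   0.0031  -0.0041]
[320.9175 266.7306] [259.0156 200.1821] [286.4136 309.5208] [333.861  307.0464] [333.9212 304.9503]
```

View pics/c4.png

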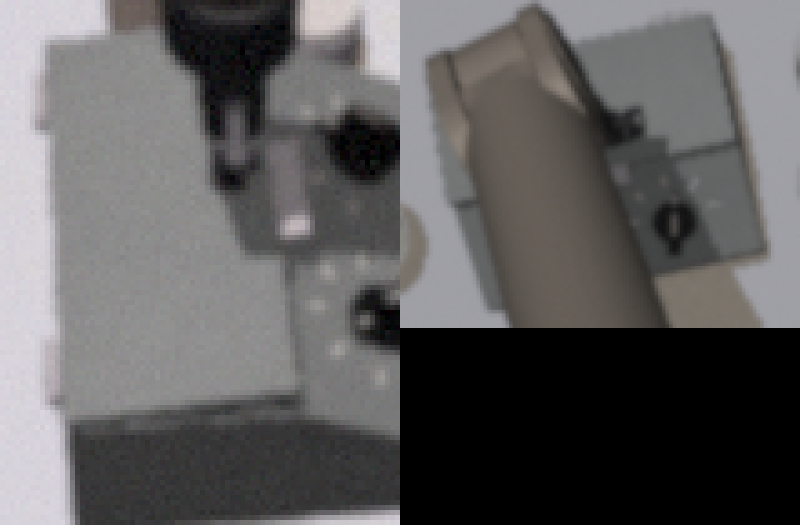

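The tip at crop (232,185) is resting on the lid. A thin wedge-shaped gap remains at (250,400), about 2° open. I'll press on until I feel contact.

Request:
play_rows(targets="1 0 0 0.0015 0; 1 0 0 0.003 0; 1 0 0 0.0045 0; 1 0 0 0.006 0; 1 0 0 0.006 0")

```text
clock: 7.78
tcp_pos: [0.5347, 0.1065, 0.0992]
orientation: [3.127, 0.305, -0.001]
contact_force: [0.1, 0.5, -0.1]
grip_width: 0.0
gripper_force: 0.0
```

```bash
python3 -c "
from h import *
print(r.get_obs()['contact_force'],r.get_obs()['joints'])
S,_=snap('side','s5.png');snap('wrist','w5.png')
c=[cv2.resize(cv2.imread('pics/s%d.png'%k)[240:315,285:345],(260,325),interpolation=3) for k in(3,4,5)]
w=[cv2.imread('pics/w%d.png'%k)[220:340,220:420] for k in(3,5)]
w=np.hstack([cv2.resize(x,(390,234),interpolation=3) for x in w])
cv2.imwrite('pics/c5.png',np.vstack([np.hstack(c),w]))"
```

```text
[ 0.1463  0.4821 -0.0515] [-0.0137  0.4219 -0.3703  1.9436  0.2054  0.8126 -1.8724]
```

View pics/c5.png

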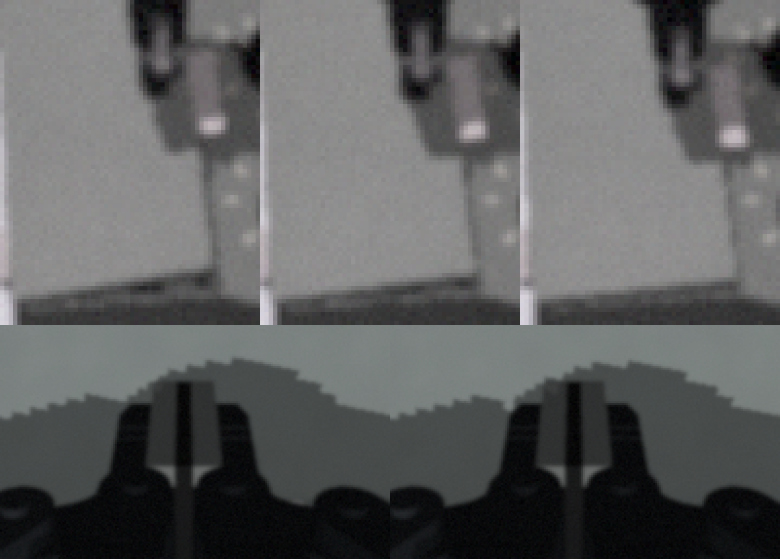

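Comparing the frames, the lid still follows the fingers: the tab goes from row 125 to 131 to 135, and the gap is closing. I'll keep pressing until it stops.

Request:
play_rows(targets="1 0 0 0.0015 0; 1 0 0 0.003 0; 1 0 0 0.0045 0; 1 0 0 0.006 0; 1 0 0 0.006 0; 1 0 0 0.006 0")

```text
clock: 8.38
tcp_pos: [0.5349, 0.1065, 0.0934]
orientation: [-3.127, -0.305, -0.0]
contact_force: [-0.3, -0.1, 0.3]
grip_width: 0.0001
gripper_force: 0.0
```

Request:
play_rows(targets="1 0 0 0.0015 0; 1 0 0 0.003 0; 1 0 0 0.0045 0; 1 0 0 0.0045 0")

```text
clock: 8.72
tcp_pos: [0.5352, 0.1065, 0.0928]
orientation: [3.125, 0.305, 0.002]
contact_force: [-13.9, -3.1, 35.8]
grip_width: 0.0001
gripper_force: 18.2
```

```bash
python3 -c "
from h import *
snap('side','s6.png')
g=[cv2.cvtColor(cv2.imread('pics/s%d.png'%k),6).astype(float) for k in(3,4,5,6)]
for x in g: print(x[285:318,325].astype(int)); 
for x in g: print('tab',x[262:280,333].astype(int))"
```

```text
[144 142 142 143 143 140 140 143 138 141 140 142 141 139 141 139 138 123
  94  76  71  83  84  76  63  58  61  53  56  55  54  52  57]
[141 143 142 144 145 140 146 142 143 142 139 143 143 140 140 139 140 140
 131 104  80  75  81  77  61  55  52  55  53  56  52  55  53]
[142 142 140 143 141 144 143 142 142 141 144 141 143 144 141 143 144 139
 138 130 107  79  77  76  62  59  55  54  57  51  56  55  56]
[138 139 141 141 142 139 144 140 141 140 141 141 142 141 141 143 142 139
 140 139 128 110  78  59  59  59  57  54  57  55  59  54  50]
tab [111 110 113 110 123 155 184 182 151 108  74  80  73  73  77  83  87  85]
tab [114 111 113 111 111 120 152 181 186 166 125  85  77  74  82  82  88  91]
tab [113 117 111 110 109 112 124 150 174 184 184 155 104  81  78  82  95  96]
tab [115 115 109 117 112 112 111 113 123 148 177 185 170 139  96  94 109 110]
```

Contact is firm at 36 N and the lid has stopped: it is shut. I'll retreat up and look at the dials with the wrist camera.

Request:
play_rows(targets="1 0 0 -0.02 0; 1 0 0 -0.06 0; 1 0 0 -0.1 0; 1 -0.02 0 -0.135 0; 1 -0.04 0 -0.165 0; 1 -0.06 0 -0.195 0; 1 -0.08 0 -0.225 0; 1 -0.085 0 -0.225 0")

```text
clock: 9.43
tcp_pos: [0.452, 0.0908, 0.32]
orientation: [-3.127, -0.306, -0.015]
contact_force: [1.1, 0.6, -0.5]
grip_width: 0.0002
gripper_force: 0.0
```

```bash
python3 -c "
from h import *
o=r.get_obs();W,_=snap('wrist','w7.png');print(o['tcp_pos'],o['clock'],W)
snap('side','s7.png')
cv2.imwrite('pics/c7.png',np.vstack([cv2.imread('pics/w7.png'),cv2.resize(cv2.imread('pics/s7.png')[220:320,270:390],(240,200))]) if 0 else cv2.imread('pics/w7.png'))"
```

```text
[0.452  0.0908 0.32  ] 9.4333 {'fov_y': 58.510031844257774, 'cx': 313.82243294995607, 'cy': 197.54415919884383, 'position': array([0.5276, 0.1058, 0.489 ]), 'rotation': array([ 2.2369, -1.8405, -0.2778])}
```

View pics/c7.png

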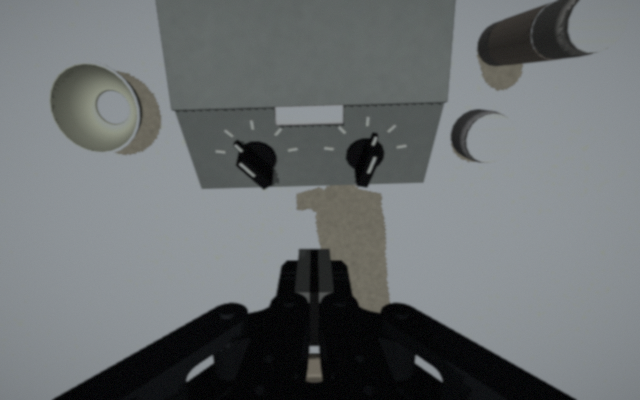

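The wrist view shows the lid shut. The left dial's disc is at (257,158), its bar running (240,146) to (268,185). The right dial's disc is at (364,155), its bar running (376,136) to (362,185). I'll get the geometry from colour masks.

```bash
cat >> h.py <<'E'
def proj(i,p):
    f=200/np.tan(np.radians(i['fov_y'])/2);c=R.from_rotvec(i['rotation']).as_matrix().T@(np.array(p)-i['position']);return c[:2]/c[2]*f+[i['cx'],i['cy']]
SL=np.radians(28);OR=HM-.13*XC
UP=np.cos(SL)*XC+np.array([0,0,np.sin(SL)]);NP=-np.sin(SL)*XC+np.array([0,0,np.cos(SL)])
def panel(i,u,v,h):  # pixel -> (right, up-slope) in panel coords at height h above panel, from the top-edge middle
    p,d=ray(i,u,v);o=OR+h*NP;x=p+d*((o-p)@NP)/(d@NP)-o;return np.array([-YC@x,UP@x])
E
python3 - <<'E'
from h import *
W=r.camera_info('wrist');o=r.get_obs();print('tcp px',proj(W,o['tcp_pos']))
a=onz(W,203,188,.055);b=onz(W,424,182,.055);print(a,b,'yaw',np.arctan2(a[0]-b[0],b[1]*-1+a[1]),'origin',(a+b)/2+.1*XC)
im=cv2.imread('pics/w7.png');g=cv2.cvtColor(im,6)
for n,(u0,u1) in dict(L=(212,305),R=(320,412)).items():
    roi=g[112:190,u0:u1]
    k,lab,st,ce=cv2.connectedComponentsWithStats((roi>135).astype(np.uint8))
    for s,c in zip(st[1:],ce[1:]):
        if 4<s[4]<120: u,v=c+[u0,112];print(n,'white',u,v,s[4],panel(W,u,v,0.001),panel(W,u,v,.036))
    k,lab,st,ce=cv2.connectedComponentsWithStats((roi<45).astype(np.uint8));j=1+st[1:,4].argmax()
    print(n,'black',ce[j]+[u0,112],st[j], panel(W,*(ce[j]+[u0,112]),.008))
cv2.imwrite('pics/c8.png',cv2.resize(im[95:195,205:425],(792,360),interpolation=3))
E
```

```text
tcp px [314.242  243.3714]
[0.3808 0.2173 0.055 ] [ 0.4413 -0.0514  0.055 ] yaw -0.2214571126392808 origin [0.5091 0.1023 0.055 ]
L white 287.22549019607845 188.09803921568627 102 [-0.0288 -0.1164] [-0.0251 -0.0826]
L white 240.21428571428572 188.71428571428572 70 [-0.0877 -0.1173] [-0.0777 -0.0834]
L black [258.1737 161.3284] [  23   29   41   47 1215] [-0.0588 -0.0672]
R white 367.0 122.0 5 [ 0.0609 -0.0194] [0.0547 0.0038]
R white 322.55555555555554 186.66666666666669 9 [ 0.0154 -0.114 ] [ 0.0142 -0.0805]
R black [363.6159 158.1053] [  26   21   38   53 1083] [ 0.0608 -0.0627]
```

View pics/c8.png

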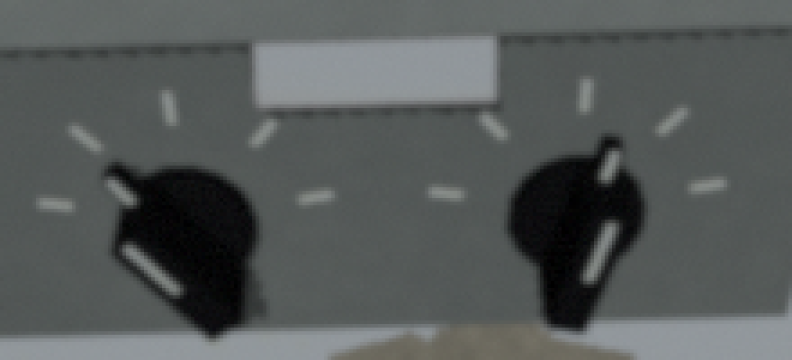

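Zoomed in: the left nib points near mark 2 (crop line (125,248)–(180,293), pointing up-left). The right bar points between marks 3 and 4 (crop line (612,225)–(588,280)). The marks form clean arcs, so I'll fit them.

```bash
sed -i 's/^YAW=0.195/YAW=0.22/' h.py; python3 - <<'E'
from h import *
W=r.camera_info('wrist');o=r.get_obs();print('offs',[(k,proj(W,o['tcp_pos']+[0,0,k]).round(1)) for k in(0,.01,.02,.03)])
P=lambda x,y,h:panel(W,205+x/3.6,95+y/3.6,h)
A=np.array([-1.396,-.698,0,.698,1.396])
D=dict(L=([(55,205),(85,138),(170,107),(263,132),(316,198)],[(125,248),(180,293)],[(108,180),(133,203)]),R=([(446,193),(493,127),(586,95),(672,122),(708,186)],[(612,225),(588,280)],[(615,150),(605,180)]))
for n,(m,top,nib) in D.items():
    q=np.array([P(*p,0) for p in m])
    # q = c + rho*(sin(A+e),cos(A+e)) linear in c, a=rho cos e, b=rho sin e
    M=[];y=[]
    for a,p in zip(A,q):
        M+= [[1,0,np.sin(a),np.cos(a)],[0,1,np.cos(a),-np.sin(a)]];y+=list(p)
    s,res,_,_=np.linalg.lstsq(np.array(M),np.array(y),rcond=None);e=np.arctan2(s[3],s[2])
    c=OR-s[0]*YC+s[1]*UP;g=c+.022*NP
    f=lambda l,h:(lambda d:np.arctan2(d[0],d[1])-e)(P(*l[0],h)-P(*l[1],h))
    print(n,'centre',s[:2],'rho',np.hypot(s[2],s[3]),'e',e,'res',res,'\n panel pt',c,'grip',g,'theta top',f(top,.036),'nib',f(nib,.01))
    tp=[OR-x[0]*YC+x[1]*UP+.036*NP for x in (P(*l,.036) for l in top)];print(' line top mid',(tp[0]+tp[1])/2,'err from axis',P(*top[0],.036)-s[:2],P(*top[1],.036)-s[:2])
E
```

```text
offs [(0, array([314.2, 243.4])), (0.01, array([314.3, 252. ])), (0.02, array([314.3, 261.7])), (0.03, array([314.3, 272.5]))]
L centre [-0.0649 -0.0636] rho 0.04198784766183596 e -0.0012763957778094632 res [0.] 
 panel pt [0.4391 0.1537 0.0781] grip [0.4291 0.1515 0.0975] theta top -0.6386461133692374 nib -0.5934366765965636
 line top mid [0.4298 0.1575 0.1145] err from axis [-0.0124  0.0187] [0.001  0.0007]
R centre [ 0.0582 -0.0633] rho 0.041796066394204245 e -0.00146830909059363 res [0.] 
 panel pt [0.4663 0.0336 0.0783] grip [0.4562 0.0314 0.0977] theta top 0.24086836296689854 nib 0.17443537210109683
 line top mid [0.4604 0.0299 0.1156] err from axis [0.0049 0.0222] [-0.0002  0.0013]
```

Left dial θ ≈ −0.62, right dial θ ≈ +0.22, and the axes agree to about 1 mm. Moving to above the left dial.

```bash
python3 -c "
from h import *
go([.429,.1515,.17],YAW+.562)"
```

```text
shift [-0.0106 -0.0648  0.1453] rows 3.8234376124874765 spin -0.5874727766142682 head 0.19452722338573183 tcp [0.4515 0.09   0.3154] t 9.5333
```

Request:
play_rows(targets="-0.4 -0.003 -0.015 0.02 -0.12; -0.4 -0.006 -0.03 0.05 -0.24; -0.4 -0.01 -0.05 0.08 -0.36; -0.4 -0.0105 -0.065 0.1 -0.48; -0.4 -0.0105 -0.065 0.12 -0.587; -0.4 -0.0105 -0.065 0.135 -0.587; -0.4 -0.0105 -0.065 0.145 -0.587; -0.4 -0.0105 -0.065 0.145 -0.587", squeeze=20)

```text
clock: 10.2
tcp_pos: [0.4268, 0.151, 0.166]
orientation: [-2.904, -1.196, 0.009]
contact_force: [-0.1, -1.1, 0.3]
grip_width: 0.0597
gripper_force: 0.0
```

```bash
python3 -c "
from h import *
go([.429,.1515,.08],YAW+.562);print(r.get_obs()['joints'],r.get_obs()['grip_width'],r.get_obs()['contact_force'])
W,im=snap('wrist','w8.png');o=r.get_obs();M=R.from_rotvec(o['orientation']).as_matrix()
for s in(-1,1):
  for k in(0,.02,.03,.04):print(s,k,proj(W,o['tcp_pos']+M@[.011,s*o['grip_width']/2,-k]))
g=cv2.cvtColor(im,7)
for c in range(200,440,12):print(c,g[150:400:8,c])
"
```

```text
shift [0.0023 0.0014 0.086 ] rows 2.063099268662139 spin -0.0006323938491407111 head 0.7813676061508593 tcp [0.4268 0.151  0.166 ] t 10.2
[-0.0111  0.2027 -0.518   2.0755  0.1256  0.8989 -1.3887] 0.05974248874187703 [-0.1253 -1.1029  0.2592]
-1 0 [255.3331 223.0693]
-1 0.02 [248.3447 239.769 ]
-1 0.03 [244.1878 249.7026]
-1 0.04 [239.4698 260.977 ]
1 0 [373.3139 222.9908]
1 0.02 [380.3591 239.6874]
1 0.03 [384.5501 249.6197]
1 0.04 [389.3071 260.8933]
200 [175 175 174 175 175 175 174 174 174 174 174 174 174 173 174 174 144   9
   8  12  10   9  12   3   8   9   9   9   6   8  10   5]
212 [175 152 146 174 175 175 176 175 174 174 174 175 173 174 175   6  25  56
  44  90  84   7   3   6   5  10   5   8  10  10  11  18]
224 [ 99  97 101 167 174 174 176 174 176 176 175 175 173 167  57  55  54  24
  10   3   8  12  13  19   4   7  13  11   5   3   7   6]
236 [100 100 102 101 175 175 174 175 166 170 170 175 175 107  16   3   5   4
   8   5   6  12  96 168 170 170 169 166 104  12   6   5]
248 [102 101 100 100 101 174 175 122 118 123 121 175 175 176 174 172 173 172
 173 173 164 155 149 130 12
[... 1355 characters left out ...]
 169 168 166   9   7   7]
380 [101 102 133 102 101 102 115 103 101  65  65  65  66  87 117 175 172 172
 172 173 172 172 171 171 171 169 169 168 167 160   6   4]
392 [102  66  64 102 103 102 102 103 101 104  83  99 103  67  15   5   3   2
   8   3   9   2  80 166 170 171 170 164  77  12   6   7]
404 [ 82 172 170  81 103 101 102 102 104 101 102  99 100 101  56  57  55  35
  13   5   8  13  14  19   9  10  10   6   8  11   7   8]
416 [171 170 172 167  79 103 101 101 101 128 101 101 102 101 101  14  20  55
  43  90  73   6  12   4   8   8   8  11  11   3   7  14]
428 [147 170 169 173 166  70 102 104 103 100 104  99  97  22  22  19   6  15
   7  11  10   7   5   6   3   3  10  14   9   6   7   9]
```

The finger tips sit about 30 mm behind the reported TCP, which matches the lid contact. I'll descend to TCP z ≈ 0.07 around the left bar.

Request:
play_rows(targets="-0.4 0.002 0.0015 0.03 0; -0.4 0.002 0.0015 0.055 0; -0.4 0.002 0.0015 0.07 0; -0.4 0.002 0.0015 0.08 0; -0.4 0.002 0.0015 0.086 0; -0.4 0.002 0.0015 0.091 0; -0.4 0.002 0.0015 0.095 0; -0.4 0.002 0.0015 0.095 0")

```text
clock: 10.92
tcp_pos: [0.4313, 0.1522, 0.0741]
orientation: [2.905, 1.197, 0.001]
contact_force: [-0.5, 0.3, -0.0]
grip_width: 0.0597
gripper_force: 0.0
```

Request:
play_rows(targets="0 0 0 0 0; 0.2 0 0 0 0; 0.4 0 0 0 0; 0.6 0 0 0 0; 0.8 0 0 0 0; 0.8 0 0 0 0")

```text
clock: 11.42
tcp_pos: [0.4301, 0.1543, 0.0747]
orientation: [-2.902, -1.198, -0.0]
contact_force: [-6.3, 6.0, 6.6]
grip_width: 0.0157
gripper_force: 18.9
```

Request:
play_rows(targets="0.8 0 0 0 0.08; 0.8 0 0 0 0.16; 0.8 0 0 0 0.24; 0.8 0 0 0 0.32; 0.8 0 0 0 0.4; 0.8 0 0 0 0.48; 0.8 0 0 0 0.56; 0.8 0 0 0 0.6")

```text
clock: 12.08
tcp_pos: [0.4306, 0.1531, 0.0746]
orientation: [-3.128, -0.281, -0.0]
contact_force: [-3.5, 1.5, 4.4]
grip_width: 0.0137
gripper_force: 20.7
```

Request:
play_rows(targets="0.8 0 0 0 0.08; 0.8 0 0 0 0.16; 0.8 0 0 0 0.24; 0.8 0 0 0 0.32; 0.8 0 0 0 0.4; 0.8 0 0 0 0.48; 0.8 0 0 0 0.56; 0.8 0 0 0 0.6")

```text
clock: 12.75
tcp_pos: [0.4304, 0.1518, 0.0747]
orientation: [3.071, -0.656, -0.0]
contact_force: [-3.6, -2.1, 8.4]
grip_width: 0.0136
gripper_force: 76.2
```

Request:
play_rows(targets="0.8 0 0 0 0; 0.8 0 0 0 0; 0.3 0 0 0 0; 0 0 0 0 0; -0.4 0 0 0 0; -0.4 0 0 0 0; -0.4 0 0 0 0; -0.4 0 0 0 0")

```text
clock: 13.42
tcp_pos: [0.4311, 0.1522, 0.074]
orientation: [-3.073, 0.652, -0.0]
contact_force: [1.2, -0.9, -0.7]
grip_width: 0.0597
gripper_force: 0.0
```

Request:
play_rows(targets="-0.4 0 0 -0.02 0; -0.4 0 0 -0.055 0; -0.4 0 0 -0.095 0; -0.4 0 0 -0.13 0; -0.4 0 0 -0.17 0; -0.4 0 0 -0.205 0; -0.4 0 0 -0.24 0; -0.4 0 0 -0.243 0")

```text
clock: 14.08
tcp_pos: [0.4338, 0.1536, 0.3237]
orientation: [-3.067, 0.651, -0.014]
contact_force: [1.0, 0.2, 0.3]
grip_width: 0.0598
gripper_force: 0.0
```

```bash
python3 -c "
from h import *
go([.452,.091,.318],.2)"
```

```text
shift [0.042  0.0499 0.0057] rows 1.56933222355606 spin -0.6183392466531431 head -0.4183392466531431 tcp [0.4338 0.1536 0.3237] t 14.0833
```

Request:
play_rows(targets="-0.4 0.01 0.012 0.005 -0.1; -0.4 0.02 0.025 0.005 -0.2; -0.4 0.03 0.04 0.005 -0.3; -0.4 0.042 0.05 0.005 -0.4; -0.4 0.042 0.05 0.005 -0.443; -0.4 0.042 0.05 0.005 -0.443; -0.4 0.042 0.05 0.005 -0.443")

```text
clock: 14.67
tcp_pos: [0.4489, 0.0896, 0.3118]
orientation: [-3.141, -0.037, 0.001]
contact_force: [0.8, 0.4, 0.4]
grip_width: 0.0595
gripper_force: 0.0
```

```bash
cat >> h.py <<'E'
C=dict(L=np.array([-.0649,-.0636]),R=np.array([.0582,-.0633]))
def W3(q,h): return OR-q[0]*YC+q[1]*UP+h*NP
def dial(i,im,n):
    """rectify the bar-top plane (36 over the panel) 1 px = 0.25 mm and fit the white line inside the black bar"""
    c=C[n];s=np.array([[-.03,.03],[.03,.03],[.03,-.03],[-.03,-.03]])
    src=np.float32([proj(i,W3(c+k,.036)) for k in s]);H=cv2.getPerspectiveTransform(src,np.float32([[0,0],[240,0],[240,240],[0,240]]))
    g=cv2.cvtColor(cv2.warpPerspective(im,H,(240,240),flags=cv2.INTER_CUBIC),cv2.COLOR_RGB2GRAY);cv2.imwrite('pics/d%s.png'%n,g)
    dark=cv2.morphologyEx((g<60).astype(np.uint8),cv2.MORPH_CLOSE,np.ones((25,25)))
    k,l,st,ce=cv2.connectedComponentsWithStats(((g>75)&(dark>0)).astype(np.uint8))
    for j in range(1,k):
        if st[j,4]>60:
            p=np.argwhere(l==j)[:,::-1].astype(np.float32);(cx,cy),(w,h),_=cv2.minAreaRect(p);v=cv2.fitLine(p,2,0,.01,.01).ravel()
            d=v[:2]*(1 if v[1]<0 else -1);print(n,'area',st[j,4],'centre mm',((cx-120)/4,(120-cy)/4),'size mm',w/4,h/4,'theta',np.arctan2(d[0],-d[1]))
E
python3 -c "
from h import *
o=r.get_obs();print(o['tcp_pos'],o['clock'])
i,im=snap('wrist','w9.png');dial(i,im,'L');dial(i,im,'R')
go([.456,.0315,.17],YAW-.195)
print('old');"
```

```text
[0.4489 0.0896 0.3118] 14.6667
L area 103 centre mm (28.75, 28.625) size mm 2.75 2.0 theta 0.1246341
L area 1583 centre mm (4.522132873535156, 12.190834045410156) size mm 4.5314202308654785 23.507793426513672 theta 0.57247835
R area 1594 centre mm (2.0044937133789062, 13.843416213989258) size mm 4.668036460876465 23.346105575561523 theta 0.23252982
shift [0.0058 0.0585 0.1418] rows 3.6821846856756593 spin -0.0011509711463464668 head 0.023849028853653528 tcp [0.4489 0.0899 0.3118] t 14.7167
old
```

Left dial reads 0.57, about 0.13 short of 0.698. The pads evidently align with the bar's horizontal projection, tan ψ = tan θ / 0.883. I'll go back and correct it to ψ = 0.76.

```bash
python3 -c "
from h import *
go([.4305,.152,.17],YAW-.638)"
```

```text
shift [-0.0168 -0.0625  0.1419] rows 3.739673193313483 spin 0.44184902885365357 head 0.023849028853653528 tcp [0.4489 0.0899 0.3118] t 14.7167
```

Request:
play_rows(targets="-0.4 -0.005 -0.02 0.02 0.1; -0.4 -0.01 -0.04 0.05 0.2; -0.4 -0.017 -0.0625 0.08 0.3; -0.4 -0.017 -0.0625 0.11 0.4; -0.4 -0.017 -0.0625 0.13 0.442; -0.4 -0.017 -0.0625 0.142 0.442; -0.4 -0.017 -0.0625 0.142 0.442; -0.4 -0.017 -0.0625 0.142 0.442")

```text
clock: 15.38
tcp_pos: [0.4301, 0.1519, 0.1699]
orientation: [3.073, -0.65, -0.002]
contact_force: [1.4, 0.4, 0.3]
grip_width: 0.06
gripper_force: 0.0
```

```bash
python3 -c "
from h import *
go([.4305,.152,.0745],YAW-.638)"
```

```text
shift [ 0.0004 -0.0003  0.0954] rows 2.28709701117115 spin 0.0013727706857381006 head -0.41662722931426194 tcp [0.4301 0.1519 0.1699] t 15.3833
```

Request:
play_rows(targets="-0.4 0 0 0.03 0; -0.4 0 0 0.055 0; -0.4 0 0 0.07 0; -0.4 0 0 0.08 0; -0.4 0 0 0.086 0; -0.4 0 0 0.091 0; -0.4 0 0 0.0955 0; -0.4 0 0 0.0955 0")

```text
clock: 16.05
tcp_pos: [0.4308, 0.1516, 0.0746]
orientation: [-3.073, 0.651, -0.001]
contact_force: [0.5, 0.2, -0.6]
grip_width: 0.0598
gripper_force: 0.0
```

Request:
play_rows(targets="0 0 0 0 0; 0.2 0 0 0 0; 0.4 0 0 0 0; 0.6 0 0 0 0; 0.8 0 0 0 0; 0.8 0 0 0 0.04; 0.8 0 0 0 0.08; 0.8 0 0 0 0.125")

```text
clock: 16.72
tcp_pos: [0.4306, 0.1511, 0.0748]
orientation: [3.026, -0.844, 0.001]
contact_force: [-0.9, -2.9, 2.4]
grip_width: 0.0164
gripper_force: 27.5
```

Request:
play_rows(targets="0.8 0 0 0 0; 0.8 0 0 0 0; 0.3 0 0 0 0; 0 0 0 0 0; -0.4 0 0 0 0; -0.4 0 0 0 0; -0.4 0 0 0 0; -0.4 0 0 0 0")

```text
clock: 17.38
tcp_pos: [0.4305, 0.1516, 0.0745]
orientation: [-3.027, 0.841, 0.0]
contact_force: [-0.4, 0.4, 0.7]
grip_width: 0.0599
gripper_force: 0.0
```

Request:
play_rows(targets="-0.4 0 0 -0.02 0; -0.4 0 0 -0.055 0; -0.4 0 0 -0.095 0; -0.4 0 0 -0.13 0; -0.4 0 0 -0.17 0; -0.4 0 0 -0.205 0; -0.4 0 0 -0.24 0; -0.4 0 0 -0.243 0")

```text
clock: 18.05
tcp_pos: [0.4333, 0.1529, 0.3242]
orientation: [-3.02, 0.84, -0.013]
contact_force: [0.3, 0.4, -0.3]
grip_width: 0.0597
gripper_force: 0.0
```

```bash
python3 -c "
from h import *
go([.452,.091,.315],YAW-.262)"
```

```text
shift [0.0479 0.0435 0.0091] rows 1.5663748311181778 spin -0.5002882303150017 head -0.5422882303150017 tcp [0.4333 0.1529 0.3242] t 18.05
```

Request:
play_rows(targets="-0.4 0.012 0.011 0.009 -0.1; -0.4 0.024 0.022 0.009 -0.2; -0.4 0.036 0.033 0.009 -0.3; -0.4 0.048 0.043 0.009 -0.4; -0.4 0.048 0.043 0.009 -0.5; -0.4 0.048 0.043 0.009 -0.5; -0.4 0.048 0.043 0.009 -0.5")

```text
clock: 18.63
tcp_pos: [0.4493, 0.09, 0.3083]
orientation: [-3.141, 0.071, 0.001]
contact_force: [0.1, 0.8, 0.1]
grip_width: 0.0596
gripper_force: 0.0
```

```bash
cat >> h.py <<'E'
def marks(i,im,n):
    c=C[n];s=.06*np.array([[-1,1],[1,1],[1,-1],[-1,-1]])
    src=np.float32([proj(i,W3(c+k,0)) for k in s]);H=cv2.getPerspectiveTransform(src,np.float32([[0,0],[480,0],[480,480],[0,480]]))
    g=cv2.cvtColor(cv2.warpPerspective(im,H,(480,480),flags=cv2.INTER_CUBIC),cv2.COLOR_RGB2GRAY)
    k,l,st,ce=cv2.connectedComponentsWithStats((g.astype(int)-cv2.medianBlur(g,41)>14).astype(np.uint8));out=[]
    for j in range(1,k):
        x,y=(ce[j][0]-240)/4,(240-ce[j][1])/4
        if 36<np.hypot(x,y)<48 and 150<st[j,4]<700 and y>-5: out.append((round(np.arctan2(x,y),3),round(x,1),round(y,1),st[j,4]))
    print(n,'marks',sorted(out))
E
python3 -c "
from h import *
o=r.get_obs();print(o['tcp_pos'],o['clock'])
i,im=snap('wrist','w10.png')
for n in 'LR':dial(i,im,n);marks(i,im,n)
go([.457,.0315,.17],YAW-.262)"
```

```text
[0.4493 0.09   0.3083] 18.6333
L area 320 centre mm (28.875, 23.625) size mm 12.75 1.75 theta -0.0139944125
L area 1600 centre mm (5.741153717041016, 11.257743835449219) size mm 4.586014270782471 23.4239501953125 theta 0.71501017
L marks []
R area 1591 centre mm (1.8785228729248047, 13.778770446777344) size mm 4.56451416015625 23.533178329467773 theta 0.23208973
R marks []
shift [0.0104 0.0584 0.1384] rows 3.6101761307501676 spin -0.002617980610579232 head -0.04461798061057924 tcp [0.4492 0.0903 0.3084] t 18.6833
```

Left dial is now 0.715 against a target of 0.698. Now the right dial.

Request:
play_rows(targets="-0.4 0.003 0.02 0.03 0; -0.4 0.006 0.04 0.06 0; -0.4 0.01 0.058 0.09 0; -0.4 0.01 0.058 0.115 0; -0.4 0.01 0.058 0.13 0; -0.4 0.01 0.058 0.138 0; -0.4 0.01 0.058 0.138 0")

```text
clock: 19.27
tcp_pos: [0.4558, 0.0319, 0.1691]
orientation: [3.14, -0.067, -0.005]
contact_force: [-0.5, -0.8, 0.4]
grip_width: 0.06
gripper_force: 0.0
```

```bash
python3 -c "
from h import *
go([.457,.0315,.0745],YAW-.262)
i=r.camera_info('wrist');im=cv2.imread('pics/w10.png')"
```

```text
shift [0.0015 0.0003 0.0946] rows 2.2678334109041627 spin -0.0005559718250747123 head -0.04255597182507472 tcp [0.4558 0.0319 0.1691] t 19.2667
```

Request:
play_rows(targets="-0.4 0.001 0 0.03 0; -0.4 0.001 0 0.055 0; -0.4 0.001 0 0.07 0; -0.4 0.001 0 0.08 0; -0.4 0.001 0 0.086 0; -0.4 0.001 0 0.091 0; -0.4 0.001 0 0.0945 0; -0.4 0.001 0 0.0945 0")

```text
clock: 19.93
tcp_pos: [0.4584, 0.0316, 0.0763]
orientation: [-3.141, 0.066, -0.001]
contact_force: [-0.4, -0.1, 0.4]
grip_width: 0.0598
gripper_force: 0.0
```

Request:
play_rows(targets="0 0 0 0 0; 0.2 0 0 0 0; 0.4 0 0 0 0; 0.6 0 0 0 0; 0.8 0 0 0 0; 0.8 0 0 0 0; 0.8 0 0 0 -0.06; 0.8 0 0 0 -0.122")

```text
clock: 20.6
tcp_pos: [0.4584, 0.0315, 0.0765]
orientation: [-3.139, -0.129, -0.001]
contact_force: [0.1, -1.0, 5.0]
grip_width: 0.0139
gripper_force: 19.2
```

Request:
play_rows(targets="0.8 0 0 0 -0.07; 0.8 0 0 0 -0.14; 0.8 0 0 0 -0.21; 0.8 0 0 0 -0.28; 0.8 0 0 0 -0.35; 0.8 0 0 0 -0.42; 0.8 0 0 0 -0.48; 0.8 0 0 0 -0.54")

```text
clock: 21.27
tcp_pos: [0.4578, 0.0326, 0.0764]
orientation: [-2.989, -0.962, -0.0]
contact_force: [-3.8, 4.2, 6.1]
grip_width: 0.0129
gripper_force: 47.8
```

Request:
play_rows(targets="0.8 0 0 0 -0.07; 0.8 0 0 0 -0.14; 0.8 0 0 0 -0.21; 0.8 0 0 0 -0.27; 0.8 0 0 0 -0.32; 0.8 0 0 0 -0.36; 0.8 0 0 0 -0.36; 0.8 0 0 0 -0.36")

```text
clock: 21.93
tcp_pos: [0.4569, 0.0333, 0.0765]
orientation: [-2.77, -1.478, 0.001]
contact_force: [-6.6, 5.1, 10.4]
grip_width: 0.0135
gripper_force: 71.5
```

Request:
play_rows(targets="0.3 0 0 0 0; 0 0 0 0 0; -0.4 0 0 0 0; -0.4 0 0 0 0; -0.4 0 0 0 0; -0.4 0 0 -0.02 0; -0.4 0 0 -0.055 0; -0.4 0 0 -0.09 0")

```text
clock: 22.6
tcp_pos: [0.4568, 0.0312, 0.1663]
orientation: [-2.771, -1.478, 0.005]
contact_force: [1.1, -0.1, -0.2]
grip_width: 0.0597
gripper_force: 0.0
```

```bash
python3 -c "
from h import *
go([.452,.091,.315],.2)"
```

```text
shift [ 0.0467 -0.0377 -0.1487] rows 3.8461487026850234 spin 0.7797919546672742 head 0.9797919546672743 tcp [0.4568 0.0312 0.1663] t 22.6
```

Request:
play_rows(targets="-0.4 0 0 -0.04 0.12; -0.4 0.01 -0.01 -0.075 0.24; -0.4 0.025 -0.02 -0.105 0.36; -0.4 0.04 -0.03 -0.13 0.48; -0.4 0.047 -0.038 -0.149 0.6; -0.4 0.047 -0.038 -0.149 0.7; -0.4 0.047 -0.038 -0.149 0.78; -0.4 0.047 -0.038 -0.149 0.78")

```text
clock: 23.27
tcp_pos: [0.4527, 0.0917, 0.3154]
orientation: [3.126, 0.309, 0.001]
contact_force: [-0.1, 0.4, -0.6]
grip_width: 0.0597
gripper_force: 0.0
```

```bash
sed -i 's/(g.astype(int)-cv2.medianBlur(g,41)>14)/(g.astype(int)-cv2.medianBlur(g,61)>25)/; s/150<st\[j,4\]<700/100<st[j,4]<1500/; s/36<np.hypot(x,y)<48/34<np.hypot(x,y)<52/' h.py; python3 -c "
from h import *
i,im=snap('wrist','w11.png')
for n in 'LR':dial(i,im,n);marks(i,im,n)
go([.4575,.032,.17],YAW+.76)
S,s=snap('side','s11.png');g=cv2.cvtColor(s,7);print(g[285:318,325]);print(g[262:280,333])"
```

```text
L area 1625 centre mm (5.746513366699219, 10.986358642578125) size mm 4.622298240661621 23.501930236816406 theta 0.71103054
L marks [(np.float64(-1.356), np.float64(-43.4), np.float64(9.5), np.int32(694)), (np.float64(-0.702), np.float64(-29.0), np.float64(34.2), np.int32(653)), (np.float64(-0.045), np.float64(-2.0), np.float64(44.4), np.int32(620)), (np.float64(0.632), np.float64(25.2), np.float64(34.4), np.int32(623)), (np.float64(1.329), np.float64(39.7), np.float64(9.8), np.int32(700))]
R area 1619 centre mm (-7.836944580078125, 11.444454193115234) size mm 23.457569122314453 4.701381683349609 theta -0.6967798
R marks [(np.float64(-1.343), np.float64(-41.9), np.float64(9.7), np.int32(729)), (np.float64(-0.678), np.float64(-27.8), np.float64(34.5), np.int32(606)), (np.float64(-0.015), np.float64(-0.7), np.float64(44.8), np.int32(632)), (np.float64(0.648), np.float64(26.5), np.float64(35.0), np.int32(651)), (np.float64(1.327), np.float64(40.8), np.float64(10.2), np.int32(723))]
shift [-0.007   0.0593  0.145 ] rows 3.760524989023532 spin -0.7787326450212593 head 0.20126735497874065 tcp [0.4526 0.0915 0.315 ] t 23.3167
[134 133 133 135 135 135 139 135 132 135 135 132 135 134 134 135 135 134
 134 133 125 101  76  59  59  55  52  49  52  51  51  54  52]
[181 182 185 181 183 181 180 182 179 183 181 177 164 130  94  87 102 109]
```

```bash
python3 -c "
from h import *
print(r.hand_in())"
```

```text
the job is handed in; nothing more can be done
None
```

I lowered the lid gently until it stopped firmly shut, then set the left dial to its fourth mark (measured 0.711 rad, target 0.698) and the right dial to its second (measured −0.697 rad, target −0.698). I left the other things alone and handed the job in at about 23 s; no verdict came back.

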